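Hold up a shoe last from the drawer for a sole check

ROBOT

A 6-joint arm with a two-finger parallel gripper is mounted at the origin on the work surface. World frame = base frame: x ahead of the robot, y to its left, z up, the work surface at z = 0. Lengths are in m, angles in rad, forces in N, time in s.
With the tool pointing down it reaches from about 0.35 to 0.775 m from the base axis. Payload 5.5 kg.
Tool frame: the origin (TCP) lies between the finger pads; the fingertips stand 22 mm ahead of it and the grasp point (between the pads) lies 3 mm ahead of it; z points along the fingers, y is the line along which they close (so a half turn about z gives the same grasp; the last joint's range is limited). The gripper opens to 85 mm and grips with 20 to 120 N. Pads are 22 mm wide; open, the fingers measure 114 mm over their backs; the gripper's body (76 mm by 85 mm) begins 54 mm behind the grasp point. The pads swing forward as they close: fully open they stand 13 mm farther back than shut.
Start: joints at [0.969, 0.313, 0.046, 1.304, 0, 1.431], TCP at [0.256, 0.515, 0.214] pointing down, gripper open.
Joint ranges: [-2.76, 2.76], [-0.86, 1.69], [-1.03, 1.26], [-2.2, 2.34], [-1.47, 1.5], [-3.14, 3.14]. Speed limits (rad/s): [2.57, 2.57, 3.14, 3.14, 3.14, 3.14].

INTERFACE

Orientations are given as a unit quaternion [w, x, y, z].
In Python, from workcell import env gives the robot as it stands.
- The arm moves only by the shell command python3 nudge.py 'ROWS' [OPENING] [FORCE]. ROWS is a JSON list that holds a single list of rows (three levels of brackets), with 1 to 8 rows, each of 6 numbers: dx, dy, dz in m, then a rotation vector rx, ry, rz in rad; each row is the pose to reach, as a shift and turn from the pose commanded when the command began, along the tool's axes at that moment; what a row does not reach only later rows make up. A row lasts 1/8 s, in which the tool goes at most 0.0625 m and 0.188 rad, less where a joint would pass 70% of its speed; a pose out of reach is approached as far as the arm can. OPENING is the finger opening in m, set as the command begins (- or left out keeps the last). The fingers move at their own pace and stop on an object; FORCE is the grip in N (left out, the last holds). Time passes only in rows, so rows that do not move let the fingers close. It prints the time, the measured TCP pose, the force, the opening and the grip force at its end. Input that does not fit is refused with a message, and nothing moves.
- env.get_state(): the state, without advancing time (a new reading comes with each control period).
- env.read_camera(name): name is "scene" or "top"; returns a dict with "image" (420x560x3 uint8, red, green, blue), "K" (3x3 intrinsics, pixels), "R" (3x3) and "t" (3): a world point X has camera coordinates R X + t. Camera axes: x right, y down, z forward; pixel columns grow to the right and rows downward; lengths in m; the calibration is good to about 2 mm. A picture is of the moment at which its call begins. There is no depth.
- env.hand_in(): hands the job in; it is judged then, once.
The state is a dict: "clock": time; "joint_pos": joint angles; "qvel": joint speeds; "tau": joint torques, N m; "tcp_pos": TCP position; "orientation": TCP orientation; "wrist_force": force on the tool from outside, world axes, zero at the start; "ft_torque": the same for the moment, N m; "finger_gap": finger opening in m; "grip_force": force on a finger pad.
Only numpy, scipy, OpenCV 4.12 (cv2) and the standard library are available. Lean on these libraries where they do the work, as an engineer would, in place of code of your own. Each camera call takes 0.05 s, during which the arm holds its last target. There are 200 camera calls.

TASK

Pull the drawer of the last cabinet right out to its stop, draw the green last straight up until its toe is clear of its pocket, and only then turn it sole up and level, held up a good hand's breadth above the cabinet's top, so that its sole can be looked over for left-in tacks. Finish while still holding it there, quite still, touching nothing but your gripper. Leave the drawer fully open, the other two lasts standing in their pockets and the things on the bench where they are.

Things in the scene. Friction and masses are not known exactly. Their poses are not given: they have to be found in the camera images.
- drawer (a joint): the cabinet's single drawer, a slide: 0 = shut, 0.13 m = right out against its stop; stays where it is left, about 2 N of friction. Starts shut. Front panel 18 mm thick, its top 160 mm above the bench; sides up to 104 mm.
- drawer_handle (a point): middle of the handle's bar: level brass bar, 10 mm thick, 120 mm long along y, bent back to the drawer front at both ends; 44 mm out from the drawer front, 142 mm above the bench, 36 mm below the cabinet's top: can be pinched from above, fingers closing along x. Axes: the cabinet's; -x is the way the drawer pulls out, z up. Travels with the drawer.
- cabinet: dark wooden bench-top last cabinet, fixed, 310 mm wide (y), 178 mm high, with a tin tray of heel tips (22 mm high) at the back of its top. Origin on the bench under the middle of the shut drawer's front face; carcass from x = 18 to 280 mm; the drawer comes out towards its -x.
- pocket_block (a point): mouth of the middle one of three pockets in a row (88 mm apart along y) in a wooden block in the drawer, top 79 mm above the bench. Pockets 44 (x) x 55 (y) mm, 55 mm deep to the drawer floor; a last stands toe down in each, 1 to 3 mm loose, heel up to 155 mm. Drawer right out: lasts 75 mm before the cabinet, 55 mm behind the front panel (mid to face). Axes as the cabinet.
- green_last: the one to take: green plastic shoe last (foot form), 131 mm toe to heel, 50 mm wide at the ball, 57 mm sole to cone top, 0.14 to 0.25 kg. Origin at the toe end; +z toe to heel (up while in the pocket), +x the sole's outward normal (in the pocket facing the cabinet, away from the drawer front), y width. Lies in x -57 (cone top, socket hole) to 0 (sole, steel heel plate). Pocket varies.
- green_last_grip (a point): point inside the heel part of the green last to hold it by: body frame (-20, 0, 100) mm, midway between flat parallel sides 37 mm apart in y (flat from z = 75 to 112 mm, x = -9 to -35 mm); in the pocket it is 124 mm above the bench. Axes as green_last.
- green_last_toe (a point): tip of the green last's toe, body frame (-12, 3, 0) mm.
- yellow_last: must stay in its pocket: same shape, attitude and frame as the green one, in yellow plastic.
- blue_last: must stay in its pocket: same shape, attitude and frame as the green one, in blue plastic.
- hammer: bystander: hammer with a light wooden handle, lying on the bench to the left. Origin on the bench under it.
- cement_can: bystander: round yellow-labelled can, 80 mm across, 105 mm high, standing to the right. Origin under it.
- tack_jar: bystander: jar with a red lid, 60 mm across, 65 mm high, standing to the right. Origin under it.
- thread_cone: bystander: cone of brown thread, 68 mm across, 120 mm high, standing to the left. Origin under it.

How it is judged:
By the outcome, as a careful person would: the job done as asked, in the order asked, and still so for the second after the job is handed in, while the arm keeps its last pose, push and grip.
It also fails if it takes over 58 s, if anything falls off the work surface, if the arm or the gripper's body presses on something with over 40 N, if the wrist force passes 120 N, or if a joint passes its speed limit or range.

## Working session

There is one attempt and no reset: what is moved stays moved. The work goes in short steps, Python scripts to look and compute and a shell command to move; the robot and the scene stay as the last step left them, time stands still between calls to the robot, and variables do not carry over. Pictures are saved under pics/ and viewed, at most 10 in all, crops included, and the job is handed in when it is done.

```bash
ls; mkdir -p pics
python3 - <<'E'
from workcell import env
import cv2,numpy as np
for n in("scene","top"):
    c=env.read_camera(n); cv2.imwrite(f"pics/{n}0.png",c["image"][:,:,::-1]); print(n,np.round(c["K"],1).tolist(),(-c["R"].T@c["t"]).round(3))
s=env.get_state(); print({k:np.round(v,3).tolist() for k,v in s.items()})
E
```

```text
nudge.py
pics
workcell.py
scene [[420.0, 0.0, 283.3], [0.0, 420.0, 202.5], [0.0, 0.0, 1.0]] [0.885 0.276 1.362]
top [[398.5, 0.0, 278.7], [0.0, 398.5, 211.2], [0.0, 0.0, 1.0]] [ 0.472 -0.025  1.178]
{'clock': 0.1, 'joint_pos': [0.969, 0.314, 0.045, 1.304, 0.0, 1.431], 'qvel': [-0.001, -0.002, 0.002, 0.0, 0.001, 0.002], 'tau': [0.003, -48.173, 29.924, 0.013, -0.0, 0.0], 'tcp_pos': [0.256, 0.514, 0.214], 'orientation': [-0.0, 0.229, 0.973, -0.001], 'wrist_force': [-0.995, 0.026, -0.542], 'ft_torque': [-0.052, -0.024, 0.014], 'grip_force': 0.0, 'finger_gap': 0.086}
```

View pics/scene0.png

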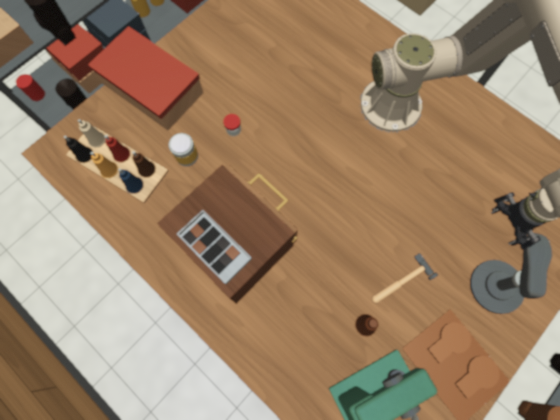

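View pics/top0.png

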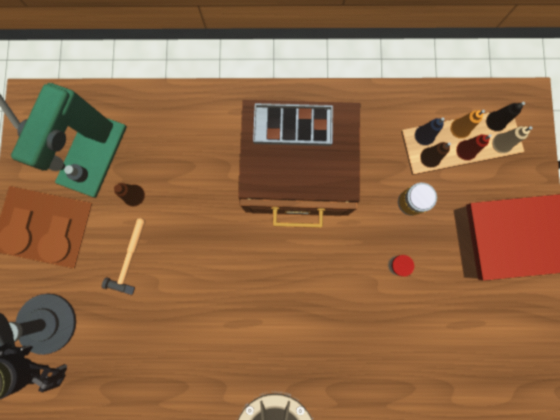

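The scene view shows the cabinet with its tin tray, and the handle at about (268,190). In the top view the handle bar runs from about (274,224) to (322,226), the cabinet's top front edge is at row ~200 (columns 239–359), the hammer and thread cone are on the left, and the can and jar on the right.

```bash
cat > h.py <<'E'
from workcell import env
import cv2,numpy as np
from scipy.spatial.transform import Rotation as Ro
def ray(c,u,v,z):
    d=c["R"].T@np.linalg.inv(c["K"])@[u,v,1]; o=-c["R"].T@c["t"]; return o+d*(z-o[2])/d[2]
def proj(c,X):
    p=c["K"]@(c["R"]@np.asarray(X)+c["t"]); return p[:2]/p[2]
def tool():
    s=env.get_state(); q=np.array(s["orientation"]); return s,np.array(s["tcp_pos"]),Ro.from_quat(q[[1,2,3,0]])
def delta(pos):
    s,p,R=tool(); return R.inv().apply(np.asarray(pos)-p).round(4)
E
python3 - <<'E'
from h import *
c=env.read_camera("top"); im=c["image"]
cv2.imwrite("pics/c1.png",cv2.resize(im[90:240,225:375],None,fx=4,fy=4,interpolation=cv2.INTER_CUBIC)[:,:,::-1])
hsv=cv2.cvtColor(im,cv2.COLOR_RGB2HSV)
r=im[215:232,264:332].astype(int)
m=(r[:,:,0]>150)&(r[:,:,0]-r[:,:,2]>90)
ys,xs=np.nonzero(m); print(len(xs),xs.min()+264,xs.max()+264,ys.min()+215,ys.max()+215)
for u,v in((274,225),(322,226)): print(ray(c,u,v,.147))
for u,v in((243,101),(360,103),(239,199),(359,201)): print(ray(c,u,v,.178))
E
```

```text
995 264 331 215 231
[ 0.57160364 -0.00059008  0.147     ]
[ 0.5692799 -0.1251631  0.147    ]
[0.89592685 0.08184757 0.178     ]
[ 0.89003003 -0.22509303  0.178     ]
[0.63484106 0.08810467 0.178     ]
[ 0.63017239 -0.21651066  0.178     ]
```

View pics/c1.png

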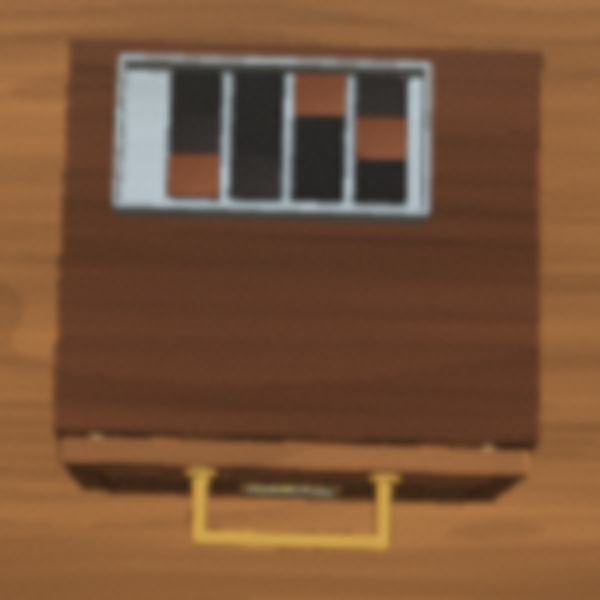

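The crop shows the carcass top corners at (70,41), (541,54), (56,432) and (538,450). The handle bar runs from (193,540) to (390,544). I'll fit the cabinet pose to these points.

```bash
cat > cab.py <<'E'
from h import *
from scipy.optimize import least_squares
def fit(c):
    P=np.array([[280,155,178],[280,-155,178],[18,155,178],[18,-155,178],[-44,60,142],[-44,-60,142]])/1e3
    U=np.array([[70,41],[541,54],[56,432],[538,450],[194,540],[389,544]])
    U=np.array([225,90])+(U+.5)/4-.5
    T=lambda q:(Ro.from_euler("z",q[2]).apply(P)+[q[0],q[1],0])
    f=lambda q:(np.array([proj(c,X) for X in T(q)])-U).ravel()
    r=least_squares(f,[.63,-.06,0]); return r.x,r.fun.reshape(-1,2),T(r.x)
E
python3 - <<'E'
from cab import *
c=env.read_camera("top"); x,res,T=fit(c); print(x,res.round(2).tolist())
A=Ro.from_euler("z",x[2])
h=A.apply([-.044,0,.142])+[x[0],x[1],0]; print("handle",h, np.hypot(*h[:2]), "open", h-A.apply([.13,0,0]))
s,p,R=tool(); print(R.as_matrix().round(3).tolist())
# cross-check with scene camera
s2=env.read_camera("scene"); im=s2["image"].copy()
for X in T: u=proj(s2,X); cv2.circle(im,tuple(int(round(a)) for a in u),1,(0,255,0),-1)
cv2.imwrite("pics/s2.png",cv2.resize(im[150:310,140:310],None,fx=3.5,fy=3.5)[:,:,::-1])
E
```

```text
[ 0.61508758 -0.06286194 -0.02881521] [[0.08, -0.15], [0.42, -0.3], [-0.96, 0.32], [0.6, -0.52], [1.31, 0.09], [-1.44, 0.51]]
handle [ 0.57110585 -0.06159424  0.142     ] 0.5744177378116456 open [ 0.44115981 -0.05784878  0.142     ]
[[-0.895, 0.446, -0.001], [0.446, 0.895, -0.001], [0.0, -0.001, -1.0]]
```

View pics/s2.png

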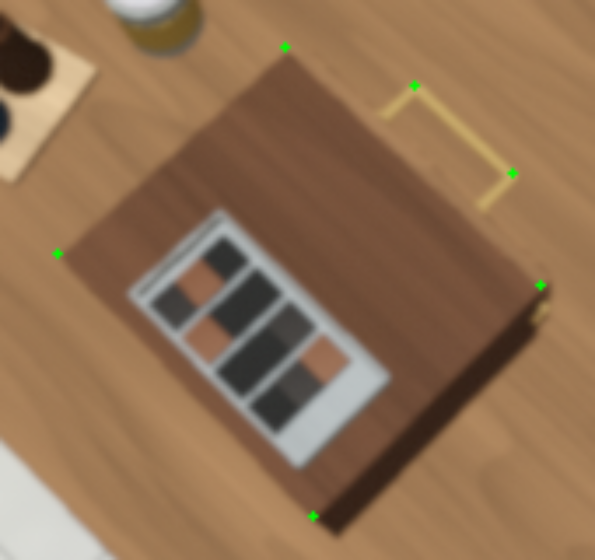

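The fit holds in both cameras: the handle is at (0.571, -0.062, 0.142) and the cabinet yaw is -0.029. I'll move above the handle with the fingers at 42 mm, so their backs clear the drawer front.

```bash
python3 nudge.py '[[[-0.03, -0.02, -0.03, 0, 0, 0.07], [-0.065, -0.045, -0.06, 0, 0, 0.14], [-0.105, -0.073, -0.07, 0, 0, 0.22], [-0.145, -0.1, -0.07, 0, 0, 0.3], [-0.185, -0.13, -0.07, 0, 0, 0.38], [-0.22, -0.153, -0.07, 0, 0, 0.46], [-0.25, -0.174, -0.07, 0, 0, 0.53], [-0.27, -0.188, -0.07, 0, 0, 0.57]]]' 0.042 40
python3 - <<'E'
from h import *
s,p,R=tool();print(delta([.571,-.0616,.25]), (R.inv()*Ro.from_matrix(np.column_stack([[-.0288,-.9996,0],[.9996,-.0288,0],[0,0,-1]]))).as_rotvec())
E
```

```text
clock: 1.25
tcp_pos: [0.4148, 0.2247, 0.2844]
orientation: [0.0, 0.495, 0.869, 0.0]
wrist_force: [0.9, -0.2, -0.9]
finger_gap: 0.0418
grip_force: 0.0Traceback (most recent call last):
  File "<stdin>", line 2, in <module>
  File "scipy/spatial/transform/_rotation.pyx", line 1143, in scipy.spatial.transform._rotation.Rotation.from_matrix
ValueError: Non-positive determinant (left-handed or null coordinate frame) in rotation matrix 0: [[-0.0288  0.9996  0.    ]
 [-0.9996 -0.0288  0.    ]
 [ 0.      0.     -1.    ]].
```

```bash
cat >> h.py <<'E'
A=Ro.from_euler("z",-.0288)
CAB=np.array([.6151,-.0629,0])
Rh=Ro.from_matrix(np.column_stack([[.0288,.9996,0],[.9996,-.0288,0],[0,0,-1]]))
def go(pos,Rt):
    s,p,R=tool(); print("d",R.inv().apply(np.asarray(pos)-p).round(4),"rot",(R.inv()*Rt).as_rotvec().round(4))
E
python3 -c "
from h import *
go([.571,-.0616,.25],Rh)"
```

```text
d [-0.3259 -0.0119  0.0344] rot [1.000e-04 1.000e-04 5.647e-01]
```

```bash
python3 nudge.py '[[[-0.04, -0.002, 0, 0, 0, 0.07], [-0.09, -0.004, 0.005, 0, 0, 0.15], [-0.14, -0.006, 0.01, 0, 0, 0.24], [-0.19, -0.008, 0.016, 0, 0, 0.33], [-0.24, -0.01, 0.022, 0, 0, 0.42], [-0.285, -0.011, 0.03, 0, 0, 0.5], [-0.315, -0.012, 0.034, 0, 0, 0.55], [-0.326, -0.012, 0.034, 0, 0, 0.565]]]'
python3 nudge.py '[[[0, 0, 0, 0, 0, 0]]]'
python3 -c "
from h import *
go([.571,-.0616,.146],Rh)"
```

```text
clock: 2.25
tcp_pos: [0.5714, -0.0612, 0.2495]
orientation: [-0.001, 0.717, 0.697, -0.0]
wrist_force: [-0.7, 1.1, 0.4]
finger_gap: 0.0422
grip_force: 0.0
clock: 2.38
tcp_pos: [0.5711, -0.0598, 0.2503]
orientation: [-0.0, 0.716, 0.698, -0.0]
wrist_force: [0.4, 0.5, -0.2]
finger_gap: 0.042
grip_force: 0.0
d [-0.0019 -0.      0.1043] rot [-0.0005 -0.0005  0.0027]
```

```bash
python3 nudge.py '[[[-0.002, 0, 0.02, 0, 0, 0.002], [-0.002, 0, 0.04, 0, 0, 0.002], [-0.002, 0, 0.06, 0, 0, 0.002], [-0.002, 0, 0.078, 0, 0, 0.002], [-0.002, 0, 0.093, 0, 0, 0.002], [-0.002, 0, 0.104, 0, 0, 0.002], [-0.002, 0, 0.104, 0, 0, 0.002]]]'
python3 nudge.py '[[[0, 0, 0, 0, 0, 0], [0, 0, 0, 0, 0, 0], [0, 0, 0, 0, 0, 0], [0, 0, 0, 0, 0, 0]]]' 0 40
```

```text
clock: 3.25
tcp_pos: [0.5706, -0.0612, 0.1458]
orientation: [-0.001, 0.717, 0.697, -0.0]
wrist_force: [-0.8, 0.0, 0.6]
finger_gap: 0.0419
grip_force: 0.0
clock: 3.75
tcp_pos: [0.5713, -0.0618, 0.1466]
orientation: [0.0, 0.717, 0.697, 0.0]
wrist_force: [0.3, -0.5, -0.2]
finger_gap: 0.0001
grip_force: 0.0
```

Run:
```python
from h import *
a=env.read_camera("top")["image"][160:280,220:380]; b=env.read_camera("scene")["image"][150:270,200:360]
cv2.imwrite("pics/p4.png",cv2.resize(np.hstack([a,b]),None,fx=2.5,fy=2.5,interpolation=cv2.INTER_CUBIC)[:,:,::-1])
print(env.get_state()["finger_gap"],env.get_state()["grip_force"])
```

```text
4.4029781847130076e-05 0.0
```

View pics/p4.png

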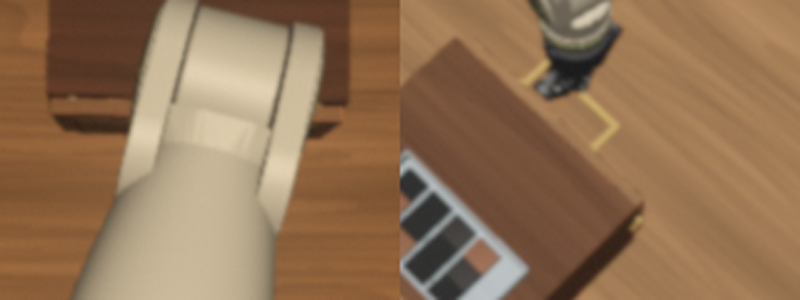

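Run:
```python
from h import *
c=env.read_camera("scene"); s,p,R=tool(); t=env.read_camera("top")
for n,X in(("tcp",p),("tip",R.apply([0,0,.022])+p),("body",R.apply([0,0,-.051])+p)): print(n,X.round(4),((proj(c,X)-[200,150])*2.5+[400,0]).round(0))
for y in(.06,0,-.06):
    X=A.apply([-.044,y,.142])+CAB; print(X,((proj(c,X)-[200,150])*2.5+[400,0]).round(0),proj(t,X))
```

```text
tcp [ 0.5712 -0.0618  0.1464] [579.  90.]
tip [ 0.5712 -0.0618  0.1244] [580.  96.]
body [ 0.5712 -0.0618  0.1974] [578.  75.]
[ 0.57284601 -0.00165786  0.142     ] [614. 123.] [274.4547014  224.71177427]
[ 0.57111825 -0.06163298  0.142     ] [579.  91.] [297.43182956 225.42267428]
[ 0.56939049 -0.12160809  0.142     ] [545.  60.] [320.4490525 226.1348148]
```

Run:
```python
from h import *
c=env.read_camera("scene"); s,p,R=tool()
k=8; im=cv2.resize(c["image"][150:222,220:320],None,fx=k,fy=k,interpolation=cv2.INTER_CUBIC)
f=lambda X:tuple(int(round(v)) for v in (proj(c,X)-[220,150]+.5)*k)
cv2.circle(im,f(p),4,(0,255,0),1); cv2.circle(im,f(R.apply([0,0,.022])+p),4,(255,0,0),1); cv2.circle(im,f(R.apply([0,0,-.051])+p),4,(0,0,255),1)
for y in(.06,-.06): cv2.circle(im,f(A.apply([-.044,y,.142])+CAB),4,(255,0,255),1)
cv2.imwrite("pics/p5.png",im[:,:,::-1])
```

```text
(no output)
```

View pics/p5.png

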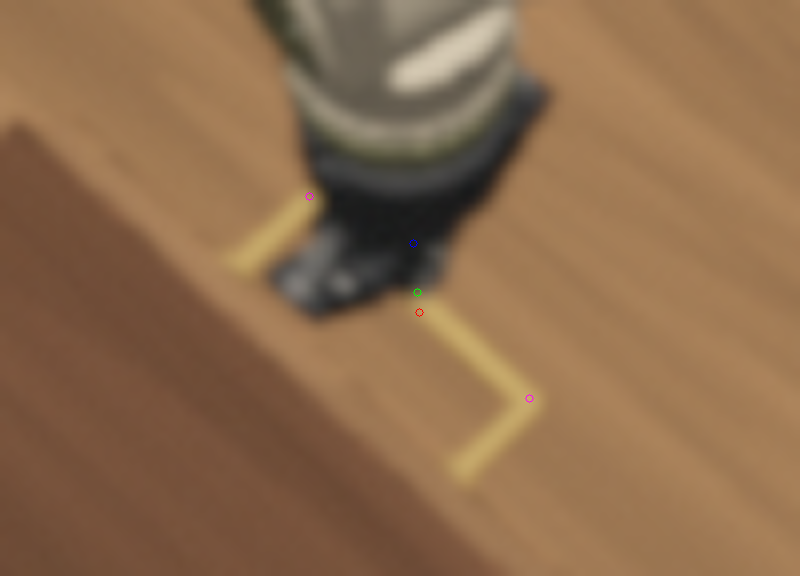

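The overlay puts the TCP (417,292) and tip (420,312) on the bar's line, but no fingertips show there and the dark finger parts end at about (320,315) and (430,280). I'll check the tool model against the start images and find the dark pixels numerically.

Run:
```python
from h import *
c=env.read_camera("scene"); t=env.read_camera("top")
p0=np.array([.256,.515,.214]); R0=Ro.from_quat([.229,.973,0,0])
s,p,R=tool()
for nm,cam in(("scene",c),("top",t)):
  im=cv2.imread(f"pics/{nm}0.png"); 
  im=cv2.resize(im,None,fx=1,fy=1)
  for X in([0,0,.022],[0,0,0],[0,0,-.051],[0,.05,0],[0,-.05,0],[.038,0,-.051],[-.038,0,-.051]): print(nm,X,proj(cam,R0.apply(X)+p0).round(1))
  if nm=="scene": a=im[160:280,460:560]
  else: b=im[330:420,0:100]
cv2.imwrite("pics/p6.png",np.hstack([cv2.resize(a,(400,480),interpolation=cv2.INTER_CUBIC),np.vstack([cv2.resize(b,(400,360),interpolation=cv2.INTER_CUBIC),np.zeros((120,400,3),np.uint8)])]))
```

```text
scene [0, 0, 0.022] [493.1 231.8]
scene [0, 0, 0] [496.8 229.8]
scene [0, 0, -0.051] [505.8 225. ]
scene [0, 0.05, 0] [505.9 246.1]
scene [0, -0.05, 0] [487.9 214. ]
scene [0.038, 0, -0.051] [518.1 220.2]
scene [-0.038, 0, -0.051] [493.5 229.9]
top [0, 0, 0.022] [ 58.  353.8]
top [0, 0, 0] [ 52.7 355.9]
top [0, 0, -0.051] [ 39.5 361.2]
top [0, 0.05, 0] [ 34.5 345.9]
top [0, -0.05, 0] [ 71.  365.9]
top [0.038, 0, -0.051] [ 30.6 377.2]
top [-0.038, 0, -0.051] [ 48.3 345.3]
```

View pics/p6.png

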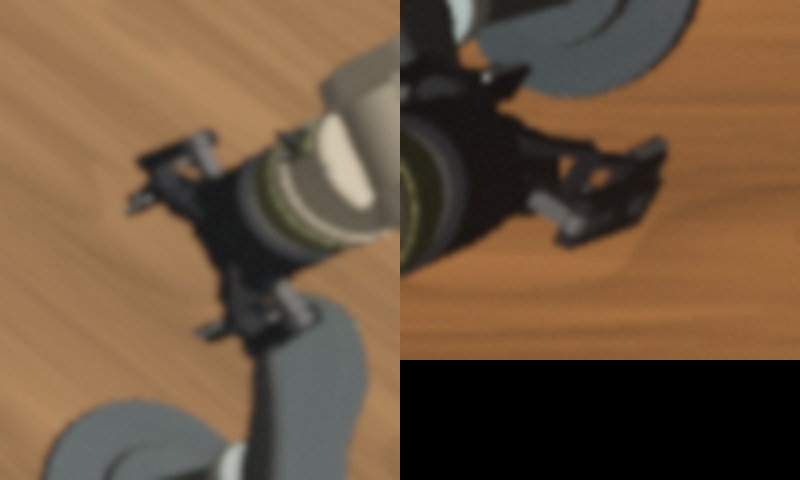

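Nothing is between the pads, and the images suggest the fingertips sit higher than expected. I'll check by feel, lowering the shut fingers gently in small steps.

```bash
for i in 1 2 3 4; do python3 nudge.py '[[[0, 0, 0.002, 0, 0, 0], [0, 0, 0.004, 0, 0, 0], [0, 0, 0.004, 0, 0, 0]]]' | grep -E "tcp|wrist"; done
python3 - <<'E'
from h import *
for n in("scene","top"): print(n,proj(env.read_camera(n),[0,0,0]))
E
```

```text
tcp_pos: [0.571, -0.0617, 0.1421]
wrist_force: [-0.4, -1.2, -0.2]
tcp_pos: [0.571, -0.0617, 0.1381]
wrist_force: [-0.5, 0.5, -1.0]
tcp_pos: [0.571, -0.0617, 0.1341]
wrist_force: [0.2, 0.3, 0.1]
tcp_pos: [0.5711, -0.0617, 0.1303]
wrist_force: [0.5, -0.3, 0.2]
scene [390.03318663 104.20956906]
top [273.98943769 435.11074141]
```

```bash
cat >> h.py <<'E'
def corner():
    ref=cv2.imread("pics/scene0.png"); im=env.read_camera("scene")["image"][:,:,::-1]
    T=ref[190:212,273:294]; r=cv2.matchTemplate(np.ascontiguousarray(im[150:290,220:420]),T,cv2.TM_CCOEFF_NORMED); _,v,_,l=cv2.minMaxLoc(r); return v,(l[0]+220-273,l[1]+150-190)
E
python3 -c "
from h import *
print(corner())"
python3 nudge.py '[[[0, -0.004, 0, 0, 0, 0], [0, -0.008, 0, 0, 0, 0], [0, -0.012, 0, 0, 0, 0], [0, -0.016, 0, 0, 0, 0], [0, -0.02, 0, 0, 0, 0], [0, -0.02, 0, 0, 0, 0]]]'
python3 -c "
from h import *
print(corner())"
```

```text
(0.9978533387184143, (0, 0))
clock: 6.5
tcp_pos: [0.5509, -0.0611, 0.1305]
orientation: [-0.0, 0.717, 0.697, 0.0]
wrist_force: [-0.2, -0.6, -0.1]
finger_gap: -0.0
grip_force: 0.0
(0.9981334209442139, (0, 0))
```

Run:
```python
from h import *
s,p,R=tool(); k=6
c=env.read_camera("scene"); o=(225,130)
im=cv2.resize(c["image"][130:230,225:355],None,fx=k,fy=k,interpolation=cv2.INTER_CUBIC)
f=lambda X:tuple(int(round(v)) for v in (proj(c,R.apply(X)+p)-o+.5)*k)
def box(z,hx,hy,col): cv2.polylines(im,[np.array([f([a*hx,b*hy,z]) for a,b in((1,1),(1,-1),(-1,-1),(-1,1))])],True,col,1)
box(.022,.011,.012,(255,0,0)); box(0,.011,.012,(0,255,0)); box(-.051,.038,.0425,(0,0,255))
cv2.line(im,f([0,0,.022]),f([0,0,-.2]),(255,255,0),1)
cv2.imwrite("pics/p7.png",im[:,:,::-1])
```

```text
(no output)
```

View pics/p7.png

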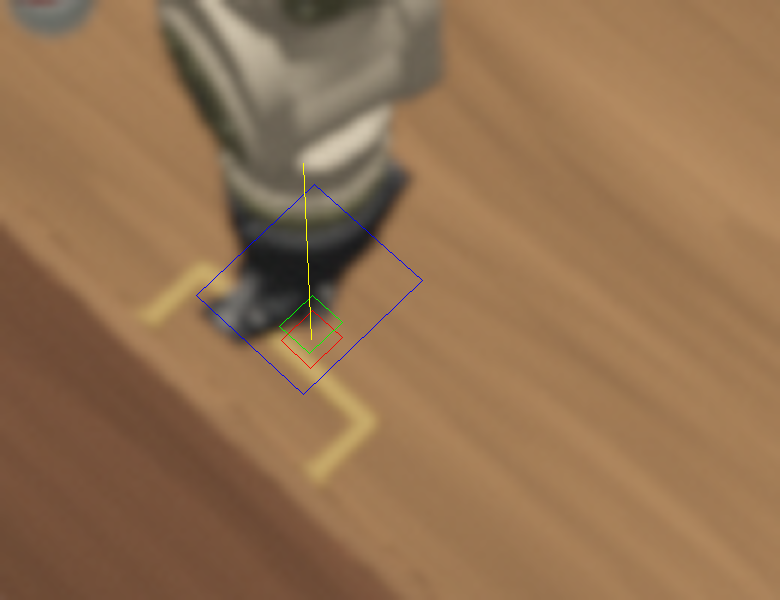

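The axis line agrees with the wrist, but the red tip box around (310,340) shows bare bar and wood. The real tips seem to end near (325,300), so they look about 40–50 mm higher than reported. I'll go back over the bar and feel for it with the shut fingers.

```bash
python3 nudge.py '[[[0, 0.006, 0, 0, 0, 0], [0, 0.012, 0, 0, 0, 0], [0, 0.017, 0, 0, 0, 0], [0, 0.02, 0, 0, 0, 0]]]' | grep -E "tcp|wrist"; for i in 1 2 3 4 5; do python3 nudge.py '[[[0, 0, 0.002, 0, 0, 0], [0, 0, 0.004, 0, 0, 0], [0, 0, 0.004, 0, 0, 0]]]' | grep -E "tcp|wrist"; done
```

```text
tcp_pos: [0.5716, -0.0618, 0.1302]
wrist_force: [-0.7, 0.3, -0.1]
tcp_pos: [0.5724, -0.0619, 0.1298]
wrist_force: [-4.4, 1.4, 18.0]
tcp_pos: [0.5726, -0.0619, 0.1295]
wrist_force: [-12.4, 3.0, 38.2]
tcp_pos: [0.5729, -0.0619, 0.1293]
wrist_force: [-19.4, 3.9, 59.2]
tcp_pos: [0.573, -0.0619, 0.1291]
wrist_force: [-29.0, 6.1, 80.0]
tcp_pos: [0.5732, -0.062, 0.1289]
wrist_force: [-37.7, 7.0, 101.8]
```

```bash
python3 nudge.py '[[[0, 0, -0.02, 0, 0, 0], [0, 0, -0.04, 0, 0, 0], [0, 0, -0.05, 0, 0, 0], [0, 0, -0.05, 0, 0, 0]]]'; python3 -c "
from h import *
print(corner()); go([.571,-.0616,.15],Rh)"
```

```text
clock: 9.48
tcp_pos: [0.5715, -0.0618, 0.1606]
orientation: [0.0, 0.717, 0.697, 0.0]
wrist_force: [0.3, 0.1, 0.3]
finger_gap: -0.0
grip_force: 0.0
(0.9941485524177551, (0, 0))
d [ 0.0001 -0.      0.0098] rot [-0.0006 -0.0002  0.0007]
```

The shut tips met the bar (top at 147 mm) at a reported TCP z of 0.130, so the real tips are about 39 mm higher than nominal. I'll reopen and go lower, watching the force.

```bash
python3 nudge.py '[[[0, 0, 0, 0, 0, 0], [0, 0, 0.01, 0, 0, 0], [0, 0, 0.02, 0, 0, 0], [0, 0, 0.02, 0, 0, 0]]]' 0.045 | grep -E "tcp|wrist|gap"; python3 nudge.py '[[[0, 0, 0.006, 0, 0, 0], [0, 0, 0.012, 0, 0, 0], [0, 0, 0.012, 0, 0, 0]]]' | grep -E "tcp|wrist"
```

```text
tcp_pos: [0.57, -0.0615, 0.1386]
wrist_force: [0.3, 0.4, -0.9]
finger_gap: 0.0451
tcp_pos: [0.5708, -0.0616, 0.1278]
wrist_force: [-0.0, 0.0, 0.3]
```

```bash
python3 nudge.py '[[[0, 0, 0.005, 0, 0, 0], [0, 0, 0.01, 0, 0, 0], [0, 0, 0.01, 0, 0, 0]]]' | grep -E "tcp|wrist"
```

```text
tcp_pos: [0.5708, -0.0616, 0.1178]
wrist_force: [0.8, -0.0, -0.1]
```

```bash
python3 nudge.py '[[[0, 0, 0.005, 0, 0, 0], [0, 0, 0.01, 0, 0, 0], [0, 0, 0.01, 0, 0, 0]]]' | grep -E "tcp|wrist"; python3 nudge.py '[[[0, 0, 0, 0, 0, 0], [0, 0, 0, 0, 0, 0], [0, 0, 0, 0, 0, 0], [0, 0, 0, 0, 0, 0]]]' 0 40
```

```text
tcp_pos: [0.5707, -0.0616, 0.1078]
wrist_force: [0.4, 0.3, -0.1]
clock: 11.65
tcp_pos: [0.5717, -0.0618, 0.1088]
orientation: [0.0, 0.717, 0.697, 0.0]
wrist_force: [1.0, 0.1, 0.9]
finger_gap: 0.0086
grip_force: 38.9
```

Gripped the bar. Now I'll pull the drawer.

```bash
python3 nudge.py '[[[0, -0.01, 0, 0, 0, 0], [0, -0.03, 0, 0, 0, 0], [0, -0.052, 0, 0, 0, 0], [0, -0.075, 0, 0, 0, 0], [0, -0.098, 0, 0, 0, 0], [0, -0.115, 0, 0, 0, 0], [0, -0.124, 0, 0, 0, 0], [0, -0.127, 0, 0, 0, 0]]]'; python3 nudge.py '[[[0, -0.003, 0, 0, 0, 0], [0, -0.005, 0, 0, 0, 0], [0, -0.005, 0, 0, 0, 0]]]'
```

```text
clock: 12.65
tcp_pos: [0.4443, -0.0581, 0.1088]
orientation: [0.0, 0.717, 0.697, 0.0]
wrist_force: [2.3, 1.4, 1.4]
finger_gap: 0.0084
grip_force: 40.2
clock: 13.02
tcp_pos: [0.4434, -0.0581, 0.1088]
orientation: [0.002, 0.717, 0.697, 0.003]
wrist_force: [11.3, 2.2, -4.7]
finger_gap: 0.0084
grip_force: 39.7
```

```bash
python3 nudge.py '[[[0, -0.003, 0, 0, 0, 0], [0, -0.006, 0, 0, 0, 0], [0, -0.006, 0, 0, 0, 0]]]'
```

```text
clock: 13.4
tcp_pos: [0.4436, -0.0581, 0.1089]
orientation: [0.006, 0.716, 0.698, 0.007]
wrist_force: [30.8, 4.6, -22.5]
finger_gap: 0.0084
grip_force: 38.8
```

Firm stop. Relax, release and lift.

```bash
python3 nudge.py '[[[0, 0.004, 0, 0, 0, 0], [0, 0.008, 0, 0, 0, 0], [0, 0.009, 0, 0, 0, 0], [0, 0.009, 0, 0, 0, 0]]]' | grep -E "tcp|wrist"; python3 nudge.py '[[[0, 0, 0, 0, 0, 0], [0, 0, 0, 0, 0, 0], [0, 0, -0.02, 0, 0, 0], [0, 0, -0.05, 0, 0, 0], [0, 0, -0.09, 0, 0, 0], [0, 0, -0.13, 0, 0, 0], [0, 0, -0.17, 0, 0, 0], [0, 0, -0.19, 0, 0, 0]]]' 0.045
python3 - <<'E'
from h import *
c=env.read_camera("scene"); im=c["image"]; cv2.imwrite("pics/s8raw.png",im[:,:,::-1]); hsv=cv2.cvtColor(im,cv2.COLOR_RGB2HSV)[150:280,200:400]
o=A.apply([-.13,0,0])+CAB
for y in(.088,0,-.088):
    X=A.apply([.055,y,.15])+o; u=proj(c,X).round().astype(int); print(y,X.round(3),u,im[u[1]-2:u[1]+3,u[0]-2:u[0]+3].reshape(-1,3).mean(0).round())
for n,lo,hi in(("green",38,90),("yellow",20,34),("blue",95,130)):
    m=((hsv[:,:,0]>lo)&(hsv[:,:,0]<hi)&(hsv[:,:,1]>90)&(hsv[:,:,2]>50)).astype(np.uint8)
    k,l,st,ce=cv2.connectedComponentsWithStats(m)
    print(n,[(st[i].tolist(),(ce[i]+[200,150]).round(1).tolist()) for i in range(1,k) if st[i,4]>25])
print(corner())
E
```

```text
tcp_pos: [0.4433, -0.0581, 0.1087]
wrist_force: [5.0, 2.4, 3.8]
clock: 14.9
tcp_pos: [0.442, -0.0584, 0.3001]
orientation: [0.001, 0.717, 0.697, 0.0]
wrist_force: [0.1, 0.0, -0.6]
finger_gap: 0.0449
grip_force: 0.0
0.088 [0.543 0.027 0.15 ] [299 198] [232. 213. 111.]
0 [ 0.54  -0.061  0.15 ] [279 179] [ 81. 160.  95.]
-0.088 [ 0.538 -0.149  0.15 ] [259 161] [ 61. 105. 173.]
green [([67, 26, 18, 25, 247], [276.3, 187.1])]
yellow [([86, 44, 20, 26, 299], [296.0, 205.8])]
blue [([49, 8, 16, 25, 242], [256.6, 168.8])]
(0.8589268922805786, (29, -28))
```

Both fit: the drawer is at its stop and the green last is in the middle pocket. I'll move the arm aside so both cameras see the lasts, and give the gripper its quarter turn at the same time.

```bash
python3 - <<'E'
from h import *
s,p,R=tool(); print(np.round(s["joint_pos"],3))
E
python3 nudge.py '[[[0.03, 0, 0, 0, 0, 0], [0.08, 0, 0, 0, 0, 0], [0.13, 0, 0, 0, 0, 0], [0.18, 0, 0, 0, 0, 0], [0.22, 0, 0, 0, 0, 0], [0.25, 0, 0, 0, 0, 0]]]' 0.07 | grep tcp
python3 - <<'E'
from h import *
a=env.read_camera("scene"); b=env.read_camera("top")
im=[c["image"].copy() for c in(a,b)]
for n,i in zip("st",im): cv2.imwrite(f"pics/{n}9raw.png",i[:,:,::-1])
def crop(c,x0,y0,w,h,k):
    o=cv2.resize(c["image"][y0:y0+h,x0:x0+w],None,fx=k,fy=k,interpolation=cv2.INTER_CUBIC)
    for y in(.088,0,-.088):
        for X in((-.057,y,.079),(-.057,y,.155)):
            q=A.apply(X)+CAB; u=(proj(c,q)-[x0,y0]+.5)*k; cv2.circle(o,tuple(int(v) for v in u.round()),3,(255,0,255),1)
    return o
o=np.hstack([crop(a,235,135,80,100,5),crop(b,240,185,80,100,5)])
cv2.imwrite("pics/p9.png",o[:,:,::-1])
E
```

```text
[-0.311  0.048 -0.071  1.449 -0.     1.288]
tcp_pos: [0.448, 0.1931, 0.2965]
```

View pics/p9.png

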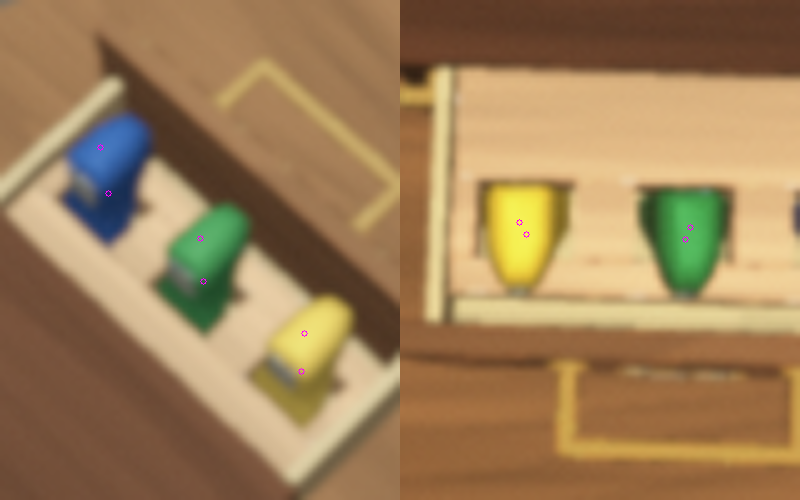

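Left (scene): green heel top around (205,240) with the steel plate at (182,275), facing the cabinet. Right (top): green bright from x 650 to 722, sole edge at row ~188, cone end at row ~292; the yellow last's sole edge is also at row ~184. I'll turn those into positions.

Run:
```python
from h import *
a=env.read_camera("scene"); b=env.read_camera("top")
L=lambda X:A.inv().apply(X-CAB).round(4)
f=lambda u,v:(240+(u-400+.5)/5-.5,185+(v+.5)/5-.5)
g=lambda u,v:(235+(u+.5)/5-.5,135+(v+.5)/5-.5)
for z in(.079,.13,.15,.155): print(z,"top sole edge",L(ray(b,*f(687,189),z)),"sides",L(ray(b,*f(651,220),z)),L(ray(b,*f(722,220),z)))
for z in(.145,.155): print(z,"scene plate/edge",L(ray(a,*g(188,264),z)))
print("plate mid z.13",L(ray(a,*g(183,275),.135)))
# predicted outline: mean brightness profile in green along top column
hsv=cv2.cvtColor(b["image"],cv2.COLOR_RGB2HSV)
print([tuple(hsv[r,296]) for r in range(219,246)])
r=212+15; print([(c,int(b["image"][r,c,1])-int(b["image"][r,c,0])) for c in range(284,312)])
s=cv2.cvtColor(a["image"],cv2.COLOR_RGB2HSV)
m=(s[...,0]>45)&(s[...,0]<85)&(s[...,1]>90); 
for sx in(-.04,-.034,-.028,-.022):
    P=[proj(a,A.apply([sx,y,z])+CAB).round(1).tolist() for y,z in((0.0185,.14),(-.0185,.14),(0,.155))]; print(sx,[[round((p[0]-235+.5)*5),round((p[1]-135+.5)*5)] for p in P])
```

```text
0.079 top sole edge [-0.0295 -0.0007  0.079 ] sides [-0.0474  0.0188  0.079 ] [-0.0462 -0.0204  0.079 ]
0.13 top sole edge [-0.0349  0.001   0.13  ] sides [-0.0519  0.0195  0.13  ] [-0.0507 -0.0179  0.13  ]
0.15 top sole edge [-0.0369  0.0016  0.15  ] sides [-0.0536  0.0198  0.15  ] [-0.0525 -0.0169  0.15  ]
0.155 top sole edge [-0.0375  0.0017  0.155 ] sides [-0.0541  0.0198  0.155 ] [-0.0529 -0.0167  0.155 ]
0.145 scene plate/edge [-0.0422  0.004   0.145 ]
0.155 scene plate/edge [-0.0397  0.0069  0.155 ]
plate mid z.13 [-0.0373  0.0041  0.135 ]
[(np.uint8(18), np.uint8(97), np.uint8(235)), (np.uint8(18), np.uint8(97), np.uint8(233)), (np.uint8(17), np.uint8(106), np.uint8(210)), (np.uint8(23), np.uint8(108), np.uint8(142)), (np.uint8(52), np.uint8(112), np.uint8(125)), (np.uint8(61), np.uint8(133), np.uint8(148)), (np.uint8(63), np.uint8(140), np.uint8(169)), (np.uint8(63), np.uint8(140), np.uint8(180)), (np.uint8(63), np.uint8(140), np.uint8(186)), (np.uint8(63), np.uint8(137), np.uint8(186)), (np.uint8(63), np.uint8(138), np.uint8(186)), (np.uint8(63), np.uint8(140), np.uint8(184
[... 485 characters left out ...]
t8(137), np.uint8(125)), (np.uint8(55), np.uint8(121), np.uint8(110)), (np.uint8(44), np.uint8(78), np.uint8(115)), (np.uint8(25), np.uint8(72), np.uint8(135)), (np.uint8(21), np.uint8(98), np.uint8(170))]
[(284, -37), (285, -35), (286, -34), (287, -18), (288, 8), (289, 19), (290, 21), (291, 39), (292, 60), (293, 73), (294, 85), (295, 96), (296, 102), (297, 102), (298, 101), (299, 99), (300, 97), (301, 91), (302, 80), (303, 62), (304, 36), (305, 3), (306, -29), (307, -40), (308, -41), (309, -39), (310, -39), (311, -39)]
-0.04 [[203, 285], [161, 246], [181, 257]]
-0.034 [[196, 292], [153, 252], [174, 263]]
-0.028 [[189, 298], [147, 259], [167, 270]]
-0.022 [[182, 304], [140, 266], [160, 277]]
```

The sole plane is at cabinet x of about -37 mm and y of about +1 mm, so the grip point is at (-57, 1, 124) mm. That agrees with the stated 75 mm before the cabinet.

```bash
cat >> h.py <<'E'
G=A.apply([-.057,.001,0])+CAB
Rg=Rh*Ro.from_euler("z",-np.pi/2)
E
python3 -c "
from h import *
print(G); go([G[0],G[1],.25],Rg)"
```

```text
[ 0.55815243 -0.06025904  0.        ]
d [-0.2489  0.1166  0.0469] rot [-3.1000e-03 -1.1000e-03 -1.5687e+00]
```

```bash
python3 nudge.py '[[[-0.025, 0.012, 0, 0, 0, -0.16], [-0.06, 0.028, 0, 0, 0, -0.34], [-0.095, 0.045, 0, 0, 0, -0.52], [-0.13, 0.061, 0, 0, 0, -0.7], [-0.165, 0.077, 0.01, 0, 0, -0.88], [-0.2, 0.094, 0.02, 0, 0, -1.06], [-0.23, 0.108, 0.035, 0, 0, -1.24], [-0.249, 0.117, 0.047, 0, 0, -1.42]]]' 0.07|grep tcp;  python3 nudge.py '[[[0, 0, 0, 0, 0, -0.1], [0, 0, 0, 0, 0, -0.149], [0, 0, 0, 0, 0, -0.149]]]'; python3 -c "
from h import *
go([G[0],G[1],.088],Rg)"
```

```text
tcp_pos: [0.5585, -0.0634, 0.2499]
clock: 17.32
tcp_pos: [0.5583, -0.0617, 0.2508]
orientation: [-0.001, 0.016, 1.0, 0.0]
wrist_force: [-0.0, 1.0, 0.4]
finger_gap: 0.0702
grip_force: 0.0
d [-0.      0.0015  0.1628] rot [ 0.     -0.0014 -0.0037]
```

```bash
python3 nudge.py '[[[0, 0.001, 0.025, 0, 0, -0.004], [0, 0.0015, 0.055, 0, 0, -0.004], [0, 0.0015, 0.08, 0, 0, -0.004], [0, 0.0015, 0.1, 0, 0, -0.004], [0, 0.0015, 0.115, 0, 0, -0.004], [0, 0.0015, 0.12, 0, 0, -0.004]]]'|grep -E "tcp|wrist";  python3 nudge.py '[[[0, 0, 0.01, 0, 0, 0], [0, 0, 0.02, 0, 0, 0], [0, 0, 0.03, 0, 0, 0], [0, 0, 0.03, 0, 0, 0]]]'
```

```text
tcp_pos: [0.5585, -0.0591, 0.1305]
wrist_force: [0.3, 0.2, 0.1]
clock: 18.58
tcp_pos: [0.5586, -0.0587, 0.1004]
orientation: [-0.001, 0.013, 1.0, 0.0]
wrist_force: [0.7, 0.0, 0.1]
finger_gap: 0.0698
grip_force: 0.0
```

```bash
python3 nudge.py '[[[0, -0.001, 0.006, 0, 0, 0], [0, -0.001, 0.012, 0, 0, 0], [0, -0.001, 0.012, 0, 0, 0]]]'|grep -E "tcp|wrist";  python3 nudge.py '[[[0, 0, 0, 0, 0, 0], [0, 0, 0, 0, 0, 0], [0, 0, 0, 0, 0, 0], [0, 0, 0, 0, 0, 0]]]' 0 30
```

```text
tcp_pos: [0.5588, -0.0598, 0.0888]
wrist_force: [0.6, -0.3, 0.3]
clock: 19.45
tcp_pos: [0.5594, -0.0597, 0.0898]
orientation: [0.0, 0.013, 1.0, 0.0]
wrist_force: [0.2, 1.0, 1.9]
finger_gap: 0.036
grip_force: 31.5
```

```bash
python3 nudge.py '[[[0, 0, 0, 0, 0, 0], [0, 0, 0, 0, 0, 0], [0, 0, -0.006, 0, 0, 0], [0, 0, -0.015, 0, 0, 0], [0, 0, -0.025, 0, 0, 0], [0, 0, -0.03, 0, 0, 0], [0, 0, -0.03, 0, 0, 0]]]' 0 90
```

```text
clock: 20.32
tcp_pos: [0.5596, -0.06, 0.12]
orientation: [0.001, 0.013, 1.0, -0.0]
wrist_force: [-0.0, 0.2, -2.5]
finger_gap: 0.035
grip_force: 90.0
```

Lifting freely (about -2 N, the last's weight). Continue straight up.

```bash
python3 nudge.py '[[[0, 0, -0.02, 0, 0, 0], [0, 0, -0.045, 0, 0, 0], [0, 0, -0.075, 0, 0, 0], [0, 0, -0.105, 0, 0, 0], [0, 0, -0.135, 0, 0, 0], [0, 0, -0.16, 0, 0, 0], [0, 0, -0.175, 0, 0, 0], [0, 0, -0.18, 0, 0, 0]]]'
python3 nudge.py '[[[0, 0, 0, 0, 0, 0]]]' >/dev/null
python3 - <<'E'
from h import *
c=env.read_camera("scene"); im=c["image"]; s=cv2.cvtColor(im,cv2.COLOR_RGB2HSV)[100:300,180:400]
for n,lo,hi in(("green",38,90),("yellow",20,34),("blue",95,130)):
    m=((s[:,:,0]>lo)&(s[:,:,0]<hi)&(s[:,:,1]>90)&(s[:,:,2]>50)).astype(np.uint8)
    k,l,st,ce=cv2.connectedComponentsWithStats(m)
    print(n,[((st[i]+[180,100,0,0,0]).tolist(),(ce[i]+[180,100]).round(1).tolist()) for i in range(1,k) if st[i,4]>25])
st,p,R=tool(); print(np.round(st["joint_pos"],3))
# target: tool z -> cabinet +x, tool y same; toolx -> ?
xc=A.apply([1,0,0]); y=Rg.apply([0,1,0]); Rt=Ro.from_matrix(np.column_stack([np.cross(y,xc),y,xc])); print(Rt.as_matrix().round(2).tolist()); go(p,Rt)
for X in((0,0,.02),(-.019,0,.1)): print(proj(c,p+[0,0,.039]+R.apply(X)))
E
```

```text
clock: 21.32
tcp_pos: [0.5595, -0.06, 0.3001]
orientation: [0.001, 0.013, 1.0, -0.0]
wrist_force: [0.1, 0.3, -2.6]
finger_gap: 0.0352
grip_force: 90.1
green [([263, 152, 18, 28, 227], [271.6, 166.9])]
yellow [([285, 194, 21, 27, 303], [295.9, 205.8])]
blue [([249, 158, 16, 25, 242], [256.6, 168.8])]
[-0.25   0.282  0.208  1.498  0.    -0.224]
[[0.0, 0.03, 1.0], [-0.0, 1.0, -0.03], [-1.0, -0.0, 0.0]]
d [0. 0. 0.] rot [ 0.0026 -1.5719  0.0021]
[273.51278594 160.99006296]
[269.55940579 176.71315881]
```

The other lasts haven't moved and the toe is well clear at about 0.235 m. Now I'll turn the last sole up, about tool y, while rising and moving slightly forward.

```bash
python3 nudge.py '[[[-0.005, 0, -0.005, 0, -0.04, 0], [-0.015, 0, -0.015, 0, -0.12, 0], [-0.03, 0, -0.025, 0, -0.22, 0], [-0.045, 0, -0.035, 0, -0.33, 0], [-0.06, 0, -0.045, 0, -0.44, 0], [-0.07, 0, -0.055, 0, -0.55, 0], [-0.08, 0, -0.06, 0, -0.66, 0], [-0.08, 0, -0.06, 0, -0.76, 0]]]'
python3 -c "
from h import *
s,p,R=tool(); print(np.round(s['joint_pos'],3))
xc=A.apply([1,0,0]); y=Rg.apply([0,1,0]); Rt=Ro.from_matrix(np.column_stack([np.cross(y,xc),y,xc])); go([.64,-.062,.36],Rt)"
```

```text
clock: 22.5
tcp_pos: [0.6389, -0.0618, 0.36]
orientation: [0.373, 0.012, 0.928, -0.005]
wrist_force: [0.5, -0.5, -2.5]
finger_gap: 0.0351
grip_force: 90.1
[-0.323 -0.173 -0.434  0.568  0.204 -0.218]
d [-0.0008 -0.0001  0.0008] rot [ 0.0028 -0.8059  0.0017]
```

```bash
python3 nudge.py '[[[0, 0, 0, 0, -0.08, 0], [0, 0, 0, 0, -0.18, 0], [0, 0, 0, 0, -0.3, 0], [0, 0, 0, 0, -0.42, 0], [0, 0, 0, 0, -0.54, 0], [0, 0, 0, 0, -0.65, 0], [0, 0, 0, 0, -0.74, 0], [0, 0, 0, 0, -0.806, 0]]]'
python3 nudge.py '[[[0, 0, 0, 0, 0, 0], [0, 0, 0, 0, 0, 0]]]'
python3 -c "
from h import *
s,p,R=tool(); print(np.round(s['joint_pos'],3))
xc=A.apply([1,0,0]); y=Rg.apply([0,1,0]); Rt=Ro.from_matrix(np.column_stack([np.cross(y,xc),y,xc])); go([.64,-.062,.36],Rt)
a=env.read_camera('scene')
o=cv2.resize(a['image'][80:230,200:330],None,fx=4,fy=4,interpolation=cv2.INTER_CUBIC)
b=env.read_camera('top')
o=np.hstack([o[:520],cv2.resize(b['image'][130:260,255:325],None,fx=4,fy=4,interpolation=cv2.INTER_CUBIC)])
cv2.imwrite('pics/p10.png',o[:,:,::-1]); print(o.shape)"
```

```text
clock: 23.5
tcp_pos: [0.7025, -0.0736, 0.4142]
orientation: [0.681, 0.006, 0.732, -0.006]
wrist_force: [0.3, -0.1, -1.6]
finger_gap: 0.0353
grip_force: 90.9
clock: 23.75
tcp_pos: [0.702, -0.0733, 0.412]
orientation: [0.679, 0.006, 0.734, -0.005]
wrist_force: [-1.0, -0.9, -2.3]
finger_gap: 0.0353
grip_force: 90.9
[-0.38  -0.075 -1.028 -0.868  0.363 -0.029]
d [ 0.0567  0.0102 -0.0579] rot [ 0.0123 -0.0787 -0.0004]
(520, 800, 3)
```

View pics/p10.png

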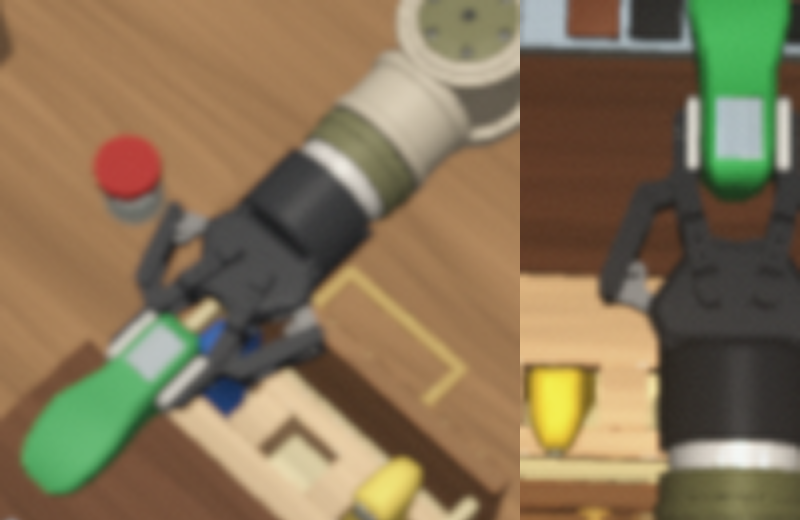

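Sole up with the steel plate visible, toe over the cabinet, and the empty pocket, yellow and blue all in place. However, q3 is at its limit and 0.08 rad of tilt remains, so I'll reach farther out.

```bash
cat > q.py <<'E'
from h import *
s,p,R=tool(); print(np.round(s['joint_pos'],3))
xc=A.apply([1,0,0]); y=Rg.apply([0,1,0]); Rt=Ro.from_matrix(np.column_stack([np.cross(y,xc),y,xc])); go([.76,-.066,.40],Rt)
E
python3 nudge.py '[[[0, 0, 0.01, 0, 0, 0], [0, 0, 0.025, 0, 0, 0], [0, 0, 0.04, 0, 0, 0], [0, 0, 0.05, 0, 0, 0], [0, 0, 0.05, 0, 0, 0]]]';python3 q.py
```

```text
clock: 24.48
tcp_pos: [0.7534, -0.0743, 0.4085]
orientation: [0.679, 0.006, 0.734, -0.005]
wrist_force: [-0.6, -0.1, -2.1]
finger_gap: 0.0351
grip_force: 90.9
[-0.339  0.036 -0.936 -0.89   0.321 -0.025]
d [0.0079 0.0084 0.0071] rot [ 0.0126 -0.0774 -0.0002]
```

```bash
python3 nudge.py '[[[0, 0, 0.006, 0.003, -0.02, 0], [0, 0, 0.012, 0.007, -0.045, 0], [0, 0, 0.018, 0.011, -0.068, 0], [0, 0, 0.02, 0.0125, -0.078, 0], [0, 0, 0.02, 0.0125, -0.078, 0]]]';python3 q.py
```

```text
clock: 25.1
tcp_pos: [0.7724, -0.0747, 0.4068]
orientation: [0.707, 0.01, 0.707, -0.01]
wrist_force: [0.2, -0.0, -2.6]
finger_gap: 0.0357
grip_force: 91.0
[-0.318  0.148 -0.949 -1.098  0.288  0.   ]
d [ 0.0068  0.0083 -0.0126] rot [-0.0003  0.0003 -0.0003]
```

Level by the tool. Before handing in I'll check the last's height and tilt, the drawer, and the other lasts numerically.

Run:
```python
from h import *
from scipy.optimize import least_squares
cs=[env.read_camera(n) for n in("scene","top")]; s,p,R=tool(); d=A.apply([1,0,0])
E=[]
for c in cs:
    h=cv2.cvtColor(c["image"],cv2.COLOR_RGB2HSV); m=((h[...,0]>45)&(h[...,0]<85)&(h[...,1]>90)&(h[...,2]>50)).astype(np.uint8)
    k,l,st,ce=cv2.connectedComponentsWithStats(m); u0=proj(c,p)
    i=min((i for i in range(1,k) if st[i,4]>60),key=lambda i:np.hypot(*(ce[i]-u0)))
    pts=np.argwhere(l==i)[:,::-1].astype(float); ax=proj(c,p+.1*d)-u0; ax/=np.hypot(*ax); t=pts@ax
    E.append([pts[t<t.min()+1.2].mean(0),pts[t>t.max()-1.2].mean(0)]); print(st[i],E[-1])
P=[]
for e in(0,1):
    r=least_squares(lambda X:np.concatenate([proj(c,X)-E[j][e] for j,c in enumerate(cs)]),p); P.append(r.x); print("heel toe".split()[e],r.x.round(4),r.fun.round(1))
v=P[1]-P[0]; print("len",np.linalg.norm(v),"pitch deg",np.degrees(np.arcsin(v[2]/np.linalg.norm(v))))
old=cv2.imread("pics/s9raw.png"); new=cs[0]["image"][:,:,::-1]
def match(x,y,w,h):
    q=cv2.matchTemplate(np.ascontiguousarray(new[y-8:y+h+8,x-8:x+w+8]),old[y:y+h,x:x+w],cv2.TM_CCOEFF_NORMED); _,b,_,l=cv2.minMaxLoc(q); return round(b,3),l[0]-8,l[1]-8
print("handle",match(300,165,20,22),"yellow",match(284,192,24,30),"blue",match(246,156,24,30))
print(np.abs(s["qvel"]).max(),s["wrist_force"])
```

```text
[184 179  46  44 753] [array([225.92857143, 182.5       ]), array([186.58333333, 219.        ])]
[ 298   79   25   68 1121] [array([308. , 145.3]), array([308.31578947,  79.63157895])]
heel [ 0.7063 -0.0748  0.4092] [ 0.9  0.2  0.6 -0.4]
toe [ 0.8362 -0.0742  0.4239] [ 0.1  0.   0.1 -0. ]
len 0.1306881068990146 pitch deg 6.469620183246222
handle (0.999, 0, 0) yellow (1.0, 0, 0) blue (0.639, 0, 0)
0.007971207477647624 [-0.28241148  0.69819204 -1.71069121]
```

The handle hasn't moved, and neither has yellow (blue's template is only partly hidden by the gripper). The last's length reads 131 mm, and its underside is about 0.19 m above the cabinet top. The apparent toe rise fits the rounded toe's contour, and the last shows no droop in the grip. I'll let it settle and hand in.

```bash
python3 nudge.py '[[[0, 0, 0, 0, 0, 0], [0, 0, 0, 0, 0, 0], [0, 0, 0, 0, 0, 0], [0, 0, 0, 0, 0, 0], [0, 0, 0, 0, 0, 0], [0, 0, 0, 0, 0, 0]]]'; python3 -c "
from h import *
s=cv2.cvtColor(env.read_camera('scene')['image'],cv2.COLOR_RGB2HSV)[150:200,240:275]; print('blue px',int(((s[...,0]>95)&(s[...,0]<130)&(s[...,1]>90)).sum()))
print(env.hand_in())"
```

```text
clock: 25.95
tcp_pos: [0.7724, -0.0748, 0.4075]
orientation: [0.708, 0.01, 0.707, -0.01]
wrist_force: [1.5, 0.1, -1.8]
finger_gap: 0.0352
grip_force: 91.0
blue px 9
the job is handed in; nothing more can be done
None
```

The job is handed in (no verdict was shown): drawer out at its stop, green last drawn straight up clear of its pocket, then turned and held still, sole up and level by the tool reading (the images only confirm this to a few degrees), about 0.19 m above the cabinet top, with the yellow last unmoved and the blue last last seen in its pocket but mostly hidden by the gripper at the end, bench items not re-measured, and one hard press of about 102 N on the handle while I felt for the bar (wrist limit 120 N).

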